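# Count out three relays and hold the control box open at the gauge

## Robot

A 6-joint arm with a two-finger parallel gripper is mounted at the origin on the work surface. World frame = base frame: x ahead of the robot, y to its left, z up, the work surface at z = 0. Lengths are in mm, angles in degrees, forces in N, time in s.
With the tool pointing down it reaches from about 350 to 850 mm from the base axis. Payload 8.1 kg.
Tool frame: the origin (TCP) lies at the very end of the fingers, on their centre line; the grasp point (between the pads) lies 19 mm behind it (r.grip_point_offset is the distance from the TCP to the grasp point, in mm); z points along the fingers, y is the line along which they close (so a half turn about z gives the same grasp; the last joint's range is limited). The gripper opens to 85 mm and grips with 20 to 120 N. Pads are 22 mm wide; open, the fingers measure 114 mm over their backs; the gripper's body (76 mm by 85 mm) begins 54 mm behind the grasp point. The pads swing forward as they close: fully open they stand 13 mm farther back than shut.
Start: joints at [-73.419, 7.471, 85.268, -0, 87.261, -4.893], TCP at [219.672, -558.345, 231.292] pointing down, gripper open.
Joint ranges: [-169.43, 169.43], [-51.17, 129.36], [1.28, 143.12], [-76.62, 256.62], [0, 156.53], [-152.29, 152.29]. Speed limits (degrees/s): [136.94, 136.94, 159.86, 180, 180, 180].

## Interface

Orientations are given as [roll, pitch, yaw] about the fixed x, y, z axes, in that order (R = Rz(yaw) Ry(pitch) Rx(roll)).
In Python, from bench import status, eyes, r gives the robot as it stands.
- The arm moves only by the shell command python3 -m handwheel 'ROWS' [FORCE]. ROWS is a JSON object whose one key "series" holds a list that holds one entry, the list of rows, each a list of 7 numbers: the shift along the tool's x, y, z in cm, then the turn, a rotation vector about the tool's x, y, z in rad, then the opening, from 0 (shut) to 1 (fully open). In form: {"series": [[[tx, ty, tz, rx, ry, rz, claw], ...]]}. A call has 1 to 12 rows; each row is the pose to reach, as a shift and turn from the pose commanded when the call began, along the tool's axes at that moment; what a row does not reach only later rows make up. A row lasts 1/8 s, in which the tool goes at most 62.5 mm and 10.7 degrees, less where a joint would pass 70% of its speed; a pose out of reach is approached as far as the arm can. A call with a gripper value outside its range is refused whole. The fingers move at their own pace and stop on an object; FORCE is the grip in N (left out, the last holds). Time passes only in rows, so rows that repeat a pose let the fingers close. It gives the time, the measured TCP pose, the force, the opening and the grip force at its end, in the units of the state.
- status.sense(): the state, without advancing time (a new reading comes with each control period).
- eyes.snapshot(name): name is "side" or "top"; returns a dict with "img" (480x640x3 uint8, red, green, blue), "mtx" (3x3 intrinsics, pixels), "R" (3x3) and "t" (3): a world point X has camera coordinates R X + t. Camera axes: x right, y down, z forward; pixel columns grow to the right and rows downward; lengths in mm; the calibration is good to about 2 mm. A picture is of the moment at which its call begins. There is no depth.
- r.hand_in(): hands the job in; it is judged then, once.
The state is a dict: "time": time; "joint_pos": joint angles; "qd": joint speeds; "joint_efforts": joint torques, N m; "tool_pos": TCP position; "tcp_rot": TCP orientation; "ft_force": force on the tool from outside, world axes, zero at the start; "wrist_torque": the same for the moment, N m; "finger_gap": finger opening in mm; "grip_force": force on a finger pad.
Only numpy, scipy, OpenCV 4.12 (cv2) and the standard library are available. Lean on these libraries where they do the work, as an engineer would, in place of code of your own. Each camera call takes 0.05 s, during which the arm holds its last target. There are 200 camera calls.

## Task

Count exactly three of the five relays from the black mat into the aluminium tray, leaving the other two on the mat. Then lift the cover of the control box until it lines up with the gauge arm at the box's side, and finish while still holding it there, for a colleague to fit the relays. Do not shift the gauge arm, the multimeter, the pliers or the cup.

Things in the scene. Friction and masses are not known exactly. Their poses are not given: they have to be found in the camera images.
- relay0: plug-in relay, one of five identical ones: upright block 28 (own x) x 22 (own y) x 38 mm tall, white body on a black foot, 35 g; origin at the centre of its underside. At the start it stands on the mat with at least 25 mm free on its own +-y sides
- relay1: plug-in relay, one of five identical ones: upright block 28 (own x) x 22 (own y) x 38 mm tall, white body on a black foot, 35 g; origin at the centre of its underside. At the start it stands on the mat with at least 25 mm free on its own +-y sides
- relay2: plug-in relay, one of five identical ones: upright block 28 (own x) x 22 (own y) x 38 mm tall, white body on a black foot, 35 g; origin at the centre of its underside. At the start it stands on the mat with at least 25 mm free on its own +-y sides
- relay3: plug-in relay, one of five identical ones: upright block 28 (own x) x 22 (own y) x 38 mm tall, white body on a black foot, 35 g; origin at the centre of its underside. At the start it stands on the mat with at least 25 mm free on its own +-y sides
- relay4: plug-in relay, one of five identical ones: upright block 28 (own x) x 22 (own y) x 38 mm tall, white body on a black foot, 35 g; origin at the centre of its underside. At the start it stands on the mat with at least 25 mm free on its own +-y sides
- tray: open aluminium tray fixed to the bench, 180 (own x) x 120 (own y) x 28 mm tall outside, walls and floor about 4 mm; origin at the centre of its underside
- mat: flat black rubber mat fixed to the bench, 180 (own x) x 250 (own y) x 3 mm, on which the relays start; origin at the centre of its underside
- control_box: white sheet-steel control box fixed on its back on the bench, 200 (own x) x 200 (own y) mm, closed height 94 mm; origin at the centre of its underside; the cover's handle is on its -x side (towards the robot), the hinge on its +x side, the gauge on its +y side
- cover (a joint): angle of the hinged cover in rad: 0 shut and level, grows as the handle side swings up, to 1.6. The cover is a white 8 mm plate of about 0.5 kg (0.35 to 0.7); the hinge is easy and the cover falls shut when let go
- cover_handle (a point): middle of the handle, a round steel bar 10 mm thick, 120 mm long, parallel to the hinge and 250 mm from it, 90 mm above the bench when shut, on two stalks in the cover's plane. The gap between bar and cover edge is 43 mm, open above and below: a finger fits down through it (gripper opened about 40 mm). The bar can turn in the fingers. x points from handle to hinge, turning with the cover
- cover_hinge (a point): middle of the cover's hinge axis, which is level and along the box's own y; 90 mm above the bench; axes as the box
- gauge (a joint): angle of the gauge arm in rad, on the same hinge axis and scale as the cover: cover and gauge arm line up when the two values are equal. It starts anywhere from 0.45 to 0.9, stiff enough to stay where it is set
- gauge_tip (a point): pointed free end of the gauge arm, a flat dark steel bar 12 mm wide and 160 mm long (its tip up to 0.22 m above the bench) that turns on the cover's hinge axis, 122 mm to the box's +y side of its middle (16 mm outside the cover's edge), in front of a thin wire quadrant. x points from the tip to the hinge
- multimeter: yellow hand multimeter lying flat, 150 x 78 x 36 mm, origin at the centre of its underside; bystander
- pliers: red-handled needle-nose pliers lying flat, about 170 x 58 x 14 mm, bystander; origin on the bench at its middle
- cup: white plastic cup, 76 mm across, 85 mm tall, empty, bystander; origin at the centre of its underside
Things that resemble listed ones, but are neither listed nor needed, are in the scene too. Leave any orange look-alike of the relay2 alone.

How it is judged (in metres and radians):
On the way:
1. exactly three relays rest in the tray, let go, two are on the mat, and the cover is still shut (((x of relay0 in the frame of tray between -0.086 and 0.086 m and y of relay0 in the frame of tray between -0.056 and 0.056 m and z of relay0 in the frame of tray below 0.027 m and linear speed of relay0 below 0.05 m/s) or (x of relay0 in the frame of mat between -0.095 and 0.095 m and y of relay0 in the frame of mat between -0.13 and 0.13 m and height (world z) of relay0 below 0.03 m)) and ((x of relay1 in the frame of tray between -0.086 and 0.086 m and y of relay1 in the frame of tray between -0.056 and 0.056 m and z of relay1 in the frame of tray below 0.027 m and linear speed of relay1 below 0.05 m/s) or (x of relay1 in the frame of mat between -0.095 and 0.095 m and y of relay1 in the frame of mat between -0.13 and 0.13 m and height (world z) of relay1 below 0.03 m)) and ((x of relay2 in the frame of tray between -0.086 and 0.086 m and y of relay2 in the frame of tray between -0.056 and 0.056 m and z of relay2 in the frame of tray below 0.027 m and linear speed of relay2 below 0.05 m/s) or (x of relay2 in the frame of mat between -0.095 and 0.095 m and y of relay2 in the frame of mat between -0.13 and 0.13 m and height (world z) of relay2 below 0.03 m)) and ((x of relay3 in the frame of tray between -0.086 and 0.086 m and y of relay3 in the frame of tray between -0.056 and 0.056 m and z of relay3 in the frame of tray below 0.027 m and linear speed of relay3 below 0.05 m/s) or (x of relay3 in the frame of mat between -0.095 and 0.095 m and y of relay3 in the frame of mat between -0.13 and 0.13 m and height (world z) of relay3 below 0.03 m)) and ((x of relay4 in the frame of tray between -0.086 and 0.086 m and y of relay4 in the frame of tray between -0.056 and 0.056 m and z of relay4 in the frame of tray below 0.027 m and linear speed of relay4 below 0.05 m/s) or (x of relay4 in the frame of mat between -0.095 and 0.095 m and y of relay4 in the frame of mat between -0.13 and 0.13 m and height (world z) of relay4 below 0.03 m)) and ((y of each of relay0, relay1, relay2 in the frame of mat above 0.13 m and y of each of relay3, relay4 in the frame of mat below 0.13 m) or (y of each of relay0, relay1, relay3 in the frame of mat above 0.13 m and y of each of relay2, relay4 in the frame of mat below 0.13 m) or (y of each of relay0, relay1, relay4 in the frame of mat above 0.13 m and y of each of relay2, relay3 in the frame of mat below 0.13 m) or (y of each of relay0, relay2, relay3 in the frame of mat above 0.13 m and y of each of relay1, relay4 in the frame of mat below 0.13 m) or (y of each of relay0, relay2, relay4 in the frame of mat above 0.13 m and y of each of relay1, relay3 in the frame of mat below 0.13 m) or (y of each of relay0, relay3, relay4 in the frame of mat above 0.13 m and y of each of relay1, relay2 in the frame of mat below 0.13 m) or (y of each of relay0, relay4 in the frame of mat below 0.13 m and y of each of relay1, relay2, relay3 in the frame of mat above 0.13 m) or (y of each of relay0, relay3 in the frame of mat below 0.13 m and y of each of relay1, relay2, relay4 in the frame of mat above 0.13 m) or (y of each of relay0, relay2 in the frame of mat below 0.13 m and y of each of relay1, relay3, relay4 in the frame of mat above 0.13 m) or (y of each of relay0, relay1 in the frame of mat below 0.13 m and y of each of relay2, relay3, relay4 in the frame of mat above 0.13 m)) and contact force between the fingers and relay0 below 0.1 N and contact force between the fingers and relay1 below 0.1 N and contact force between the fingers and relay2 below 0.1 N and contact force between the fingers and relay3 below 0.1 N and contact force between the fingers and relay4 below 0.1 N and value of joint cover below 0.05 rad), for 0.2 s.
At the end, for the whole second after the job is handed in: exactly three relays rest on the tray's floor and the other two on the mat, none of them touched; the cover stands still within 0.07 rad (4 degrees) of the gauge arm, carried by the fingers (contact over 1 N) (((x of relay0 in the frame of tray between -0.086 and 0.086 m and y of relay0 in the frame of tray between -0.056 and 0.056 m and z of relay0 in the frame of tray below 0.027 m and linear speed of relay0 below 0.05 m/s) or (x of relay0 in the frame of mat between -0.095 and 0.095 m and y of relay0 in the frame of mat between -0.13 and 0.13 m and height (world z) of relay0 below 0.03 m)) and ((x of relay1 in the frame of tray between -0.086 and 0.086 m and y of relay1 in the frame of tray between -0.056 and 0.056 m and z of relay1 in the frame of tray below 0.027 m and linear speed of relay1 below 0.05 m/s) or (x of relay1 in the frame of mat between -0.095 and 0.095 m and y of relay1 in the frame of mat between -0.13 and 0.13 m and height (world z) of relay1 below 0.03 m)) and ((x of relay2 in the frame of tray between -0.086 and 0.086 m and y of relay2 in the frame of tray between -0.056 and 0.056 m and z of relay2 in the frame of tray below 0.027 m and linear speed of relay2 below 0.05 m/s) or (x of relay2 in the frame of mat between -0.095 and 0.095 m and y of relay2 in the frame of mat between -0.13 and 0.13 m and height (world z) of relay2 below 0.03 m)) and ((x of relay3 in the frame of tray between -0.086 and 0.086 m and y of relay3 in the frame of tray between -0.056 and 0.056 m and z of relay3 in the frame of tray below 0.027 m and linear speed of relay3 below 0.05 m/s) or (x of relay3 in the frame of mat between -0.095 and 0.095 m and y of relay3 in the frame of mat between -0.13 and 0.13 m and height (world z) of relay3 below 0.03 m)) and ((x of relay4 in the frame of tray between -0.086 and 0.086 m and y of relay4 in the frame of tray between -0.056 and 0.056 m and z of relay4 in the frame of tray below 0.027 m and linear speed of relay4 below 0.05 m/s) or (x of relay4 in the frame of mat between -0.095 and 0.095 m and y of relay4 in the frame of mat between -0.13 and 0.13 m and height (world z) of relay4 below 0.03 m)) and ((y of each of relay0, relay1, relay2 in the frame of mat above 0.13 m and y of each of relay3, relay4 in the frame of mat below 0.13 m) or (y of each of relay0, relay1, relay3 in the frame of mat above 0.13 m and y of each of relay2, relay4 in the frame of mat below 0.13 m) or (y of each of relay0, relay1, relay4 in the frame of mat above 0.13 m and y of each of relay2, relay3 in the frame of mat below 0.13 m) or (y of each of relay0, relay2, relay3 in the frame of mat above 0.13 m and y of each of relay1, relay4 in the frame of mat below 0.13 m) or (y of each of relay0, relay2, relay4 in the frame of mat above 0.13 m and y of each of relay1, relay3 in the frame of mat below 0.13 m) or (y of each of relay0, relay3, relay4 in the frame of mat above 0.13 m and y of each of relay1, relay2 in the frame of mat below 0.13 m) or (y of each of relay0, relay4 in the frame of mat below 0.13 m and y of each of relay1, relay2, relay3 in the frame of mat above 0.13 m) or (y of each of relay0, relay3 in the frame of mat below 0.13 m and y of each of relay1, relay2, relay4 in the frame of mat above 0.13 m) or (y of each of relay0, relay2 in the frame of mat below 0.13 m and y of each of relay1, relay3, relay4 in the frame of mat above 0.13 m) or (y of each of relay0, relay1 in the frame of mat below 0.13 m and y of each of relay2, relay3, relay4 in the frame of mat above 0.13 m)) and contact force between the fingers and relay0 below 0.1 N and contact force between the fingers and relay1 below 0.1 N and contact force between the fingers and relay2 below 0.1 N and contact force between the fingers and relay3 below 0.1 N and contact force between the fingers and relay4 below 0.1 N and angle between the x axis of cover_handle and the x axis of gauge_tip, either way round below 0.07 rad and value of joint cover above 0.35 rad and velocity of joint cover between -0.1 and 0.1 rad/s and contact force between the fingers and cover above 1 N); the arm keeps its last pose, push and grip.
It fails at once if the gauge arm is shifted by more than 10 mm (distance of gauge_tip from where it was at the start of the episode above 0.01 m).
It fails at once if the multimeter is shifted by more than 20 mm (distance of multimeter from where it was at the start of the episode above 0.02 m).
It fails at once if the pliers is shifted by more than 20 mm (distance of pliers from where it was at the start of the episode above 0.02 m).
It fails at once if the cup is shifted by more than 20 mm (distance of cup from where it was at the start of the episode above 0.02 m).
It also fails if it takes over 72 s, if anything falls off the work surface, if the arm or the gripper's body presses on something with over 40 N, if the wrist force passes 120 N, or if a joint passes its speed limit or range.

## Working session

There is one attempt and no reset: what is moved stays moved. The work goes in short steps, Python scripts to look and compute and a shell command to move; the robot and the scene stay as the last step left them, time stands still between calls to the robot, and variables do not carry over. Pictures are saved under pics/ and viewed, at most 10 in all, crops included, and the job is handed in when it is done.

```bash
mkdir -p pics; ls; python3 - <<'E'
from bench import status, eyes, r
import cv2
for n in("top","side"):
    s=eyes.snapshot(n); cv2.imwrite(f"pics/{n}0.png",s["img"][:,:,::-1]); print(s["mtx"],s["R"],s["t"])
print(status.sense())
E
```

```text
pics
[[461.94104036   0.         322.48225736]
 [  0.         461.94104036 235.53876263]
 [  0.           0.           1.        ]] [[ 0.00322702 -0.9999022   0.01360815]
 [-0.9929781  -0.00481332 -0.11820034]
 [ 0.11825428 -0.01313116 -0.99289652]] [ -45.03086521  565.40724843 1124.64174933]
[[462.53822587   0.         321.55131117]
 [  0.         462.53822587 241.44719349]
 [  0.           0.           1.        ]] [[ 0.97576324 -0.21823995 -0.01604436]
 [-0.14188622 -0.57515249 -0.80564751]
 [ 0.16659652  0.7883977  -0.5921779 ]] [-544.73212422  127.15736351 1140.12478764]
{'time': 0.1, 'joint_pos': array([-7.34186289e+01,  7.51049580e+00,  8.53231635e+01,  1.99572788e-03,
        8.72609572e+01, -4.89380247e+00]), 'qd': array([ 0.00822552, -0.02822755, -0.2441307 , -0.03853055,  0.05616956,
       -0.04655372]), 'joint_efforts': array([ 9.52011433e-04, -5.70955467e+01, -5.01941264e+01, -1.70262770e-04,
        8.17319553e-03, -2.85669438e-05]), 'tool_pos': array([ 219.5442508 , -557.86566861,  230.35111132]), 'tcp_rot': array([-1.79905898e+02, -1.00576708e-02,  2.14750683e+01]), 'ft_force': array([0.23360195, 0.13413584, 0.01178062]), 'wrist_torque': array([ 0.01396404,  0.01431326, -0.04263135]), 'grip_force': 0.0, 'finger_gap': 85.41696469344113}
```

View pics/top0.png

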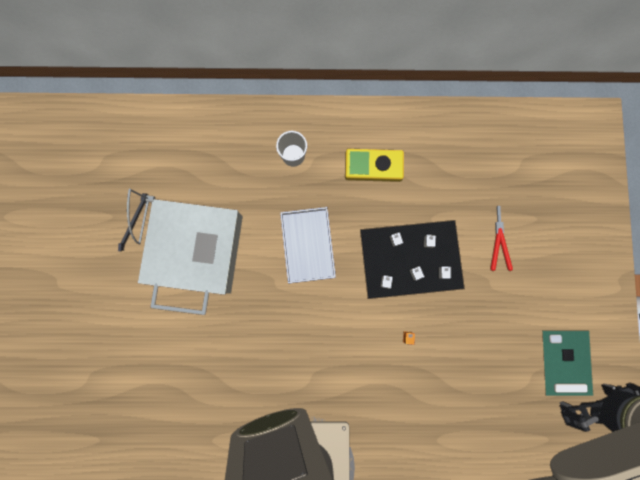

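View pics/side0.png

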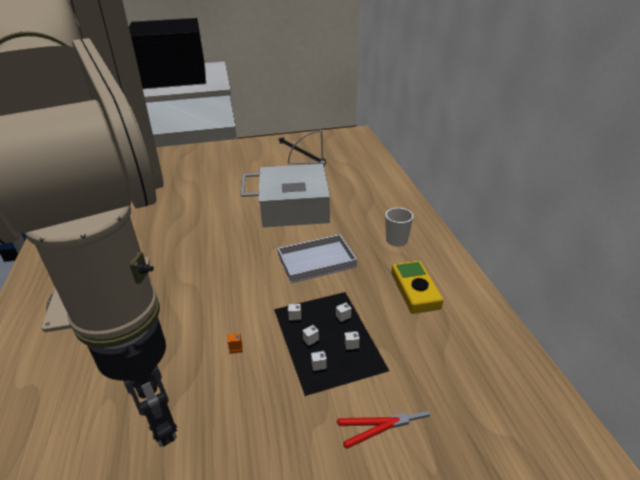

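The top view shows five white relays on the mat at about (397,239), (430,240), (417,272), (445,272) and (387,282). The candidates are these five plus the orange look-alike at (409,338), which I reject by colour and because it is off the mat. The tray is at (308,245), the box at (190,246), the handle at (180,308), and the gauge from (148,197) to its tip at (121,248). The crop below checks the choice.

```bash
cat > h.py <<'E'
import numpy as np, cv2
from scipy.optimize import minimize, least_squares
def proj(s,X):
    c=np.atleast_2d(X)@s["R"].T+s["t"]; p=c@s["mtx"].T; return p[:,:2]/p[:,2:]
def back(s,uv,z):
    uv=np.atleast_2d(uv); d=np.c_[uv,np.ones(len(uv))]@np.linalg.inv(s["mtx"]).T@s["R"]
    o=-s["R"].T@s["t"]; return o+d*((z-o[2])/d[:,2])[:,None]
E
python3 - <<'E'
from h import *
t={"img":cv2.imread("pics/top0.png")};s={"img":cv2.imread("pics/side0.png")}
a=cv2.resize(t["img"][215:345,355:470],None,fx=4,fy=4,interpolation=cv2.INTER_CUBIC)
b=cv2.resize(s["img"][290:390,270:390],None,fx=2.8,fy=2.8,interpolation=cv2.INTER_CUBIC)
c=np.zeros((520,800,3),np.uint8);c[:,:460]=a;c[:280,460:796]=b
d=cv2.resize(t["img"][180:265,110:215],None,fx=2.8,fy=2.8,interpolation=cv2.INTER_CUBIC);c[282:520,460:754]=d
cv2.imwrite("pics/c0.png",c)
E
```

```text
(no output)
```

View pics/c0.png

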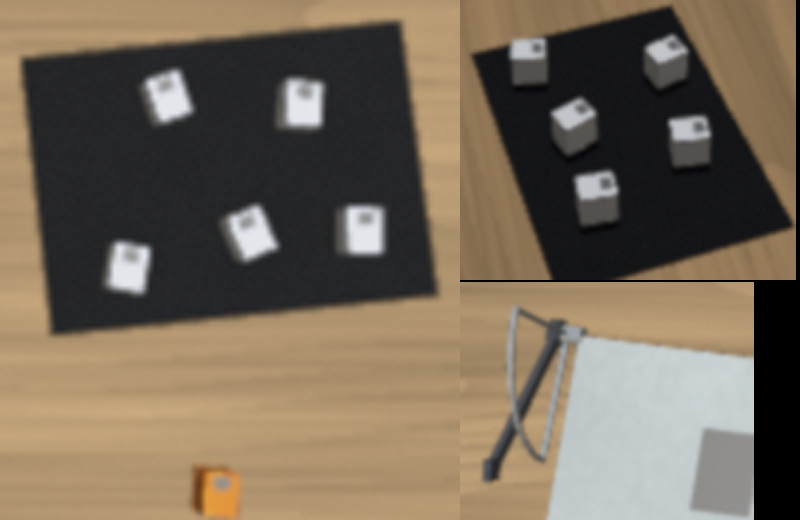

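The crop shows five clean white relays with their long side roughly along image-up, and the orange look-alike apart from them. The gauge arm's tip is at about (121,248) and its hinge at about (148,197). Next I measure everything.

```bash
cat > m.py <<'E'
from h import *
from bench import eyes
t=eyes.snapshot("top"); s=eyes.snapshot("side")
def quad(cam,thr,roi,z,lo=0,area=(0,1e9),k=6):
    x0,y0,x1,y1=roi; g=cv2.cvtColor(cam["img"],cv2.COLOR_RGB2HSV)[y0:y1,x0:x1]
    v=cv2.resize(g,None,fx=k,fy=k,interpolation=cv2.INTER_CUBIC)
    m=thr(v).astype(np.uint8); out=[]
    for c in cv2.findContours(m,cv2.RETR_EXTERNAL,cv2.CHAIN_APPROX_NONE)[0]:
        if area[0]<cv2.contourArea(c)/k/k<area[1]:
            W=back(cam,(c[:,0]+.5)/k-.5+[x0,y0],z)[:,:2].astype(np.float32)
            (cx,cy),(w,h),a=cv2.minAreaRect(W)
            if w<h: a+=90; w,h=h,w
            a=(a+90)%180-90   # direction of long side
            out.append((round(cx,1),round(cy,1),round(w,1),round(h,1),round(a,1)))
    return out
E
python3 - <<'E'
from m import *
print("relays",quad(t,lambda v:(v[...,2]>150)&(v[...,1]<60),(365,224,458,296),41,area=(30,300)))
print("mat",quad(t,lambda v:(v[...,2]<70),(345,205,480,310),3,area=(2000,1e9)))
print("tray",quad(t,lambda v:(v[...,1]<60),(270,195,345,295),28,area=(500,1e9)))
print("cover",quad(t,lambda v:(v[...,1]<45),(152,190,250,302),94,area=(2000,1e9)))
E
```

```text
relays [(451.6, -201.6, 28.3, 22.8, -9.8), (475.0, -348.0, 29.1, 22.4, -1.6), (473.1, -277.9, 28.4, 23.0, 21.8), (554.0, -312.4, 28.5, 22.1, -1.5), (557.8, -227.9, 28.3, 22.4, 17.6)]
mat [(510.7, -271.9, 245.8, 175.8, -84.0)]
tray [(544.0, -5.0, 184.1, 123.6, 7.0)]
cover [(527.7, 258.9, 250.4, 214.9, 0.2)]
```

```bash
python3 - <<'E'
import cv2,numpy as np
t=cv2.imread("pics/top0.png");s=cv2.imread("pics/side0.png")
c=np.zeros((600,800,3),np.uint8)
a=cv2.resize(t[180:325,110:245],None,fx=3,fy=3,interpolation=cv2.INTER_CUBIC);c[:a.shape[0],:a.shape[1]]=a
b=cv2.resize(s[125:225,235:335],None,fx=3.9,fy=3.9,interpolation=cv2.INTER_CUBIC);c[:390,410:800]=b
cv2.imwrite("pics/c1.png",c)
E
```

```text
(no output)
```

View pics/c1.png

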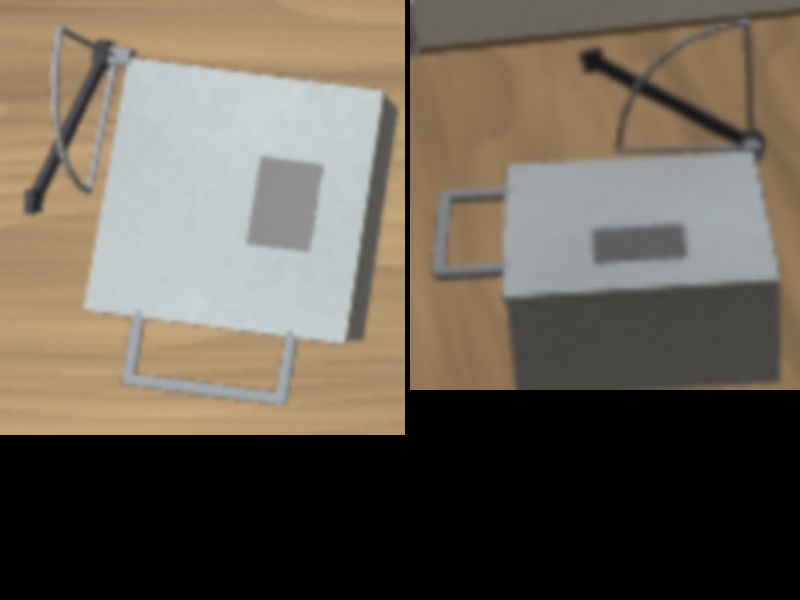

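The crop shows the cover corners, the handle bar and the gauge arm clearly in both views. I fit hinge pose, yaw and gauge angle to those points jointly.

```bash
python3 - <<'E'
from m import *
T=lambda p:np.array(p)/3+[110,180]-.33
S=lambda p:(np.array(p)-[410,0])/3.9+[235,125]-.37
# (name, top px, side px)
top=T([[128,60],[382,92],[346,342],[86,308],[127,379],[285,401],[104,50],[33,211]])
side=S([[755,153],[778,280],[505,297],[507,165],[443,195],[439,272],[754,145],[582,56]])
def pts(p):
    hx,hy,yaw,g=p[:4]; c,s_=np.cos(yaw),np.sin(yaw); ex=np.array([c,s_,0]);ey=np.array([-s_,c,0]);ez=np.array([0,0,1])
    h=np.array([hx,hy,90]); u=-np.cos(g)*ex+np.sin(g)*ez
    co=lambda x,y:h+x*ex+y*ey+4*ez
    return np.array([h*0+co(p[4],105),co(p[4],-105),co(-205,-105),co(-205,105),h-250*ex+60*ey*0.96,h-250*ex-60*ey*.96,h+122*ey,h+122*ey+160*u])
def f(p,w=(1,1)):
    P=pts(p); a=proj(t,P)-top; b=proj(s,P)-side[[0,1,2,3,4,5,6,7]]
    return np.r_[a.ravel()*w[0],b.ravel()*w[1]]
for w in((1,1),(1,0),(0,1)):
    q=least_squares(f,[620,290,-.1,.6,0],args=(w,),loss="soft_l1"); P=pts(q.x)
    print(np.round(q.x[:2],1),np.degrees(q.x[2]).round(2),q.x[3:].round(3),"handle",P[4:6].mean(0).round(1),"tip",P[7].round(1))
    print(f(q.x).reshape(2,8,2).round(1).tolist())
# triangulate gauge hinge & tip, handle ends
M=lambda c:c["mtx"]@np.c_[c["R"],c["t"]]
X=cv2.triangulatePoints(M(t),M(s),top.T,side.T);print((X[:3]/X[3]).T.round(1))
E
```

```text
[634.6 262.5] -7.13 [ 0.558 -3.923] handle [386.6 293.5  90. ] tip [515.1 400.4 174.7]
[[[-1.1, -0.5], [1.4, 0.1], [0.6, 1.1], [-1.9, 0.9], [1.9, -0.9], [-1.8, -1.9], [0.7, 0.7], [-0.7, -0.1]], [[-1.0, -0.8], [0.3, 0.1], [-0.9, 0.2], [-0.5, -0.2], [1.2, 1.1], [0.7, 0.3], [0.0, -0.1], [0.3, 0.5]]]
[635.5 262.7] -6.92 [ 0.549 -5.162] handle [387.3 292.8  90. ] tip [514.7 400.3 173.4]
[[[-1.3, -0.2], [1.3, 0.1], [0.9, 0.6], [-1.7, 0.7], [2.2, -1.2], [-1.5, -2.3], [0.6, 0.5], [-0.4, 0.2]], [[-1.2, -0.9], [0.2, 0.0], [-0.5, 0.3], [-0.3, -0.2], [1.4, 1.2], [1.1, 0.4], [0.1, -0.1], [0.2, 0.9]]]
[633.6 262.3] -7.58 [ 0.563 -1.977] handle [385.8 295.3  90. ] tip [515.6 401.1 175.3]
[[[-0.9, -1.2], [1.6, 0.1], [-0.1, 1.7], [-2.5, 0.8], [1.1, -0.8], [-2.6, -1.4], [0.8, 0.7], [-1.1, -0.3]], [[-0.4, -0.8], [0.3, 0.1], [-1.6, 0.0], [-0.5, -0.4], [1.1, 0.9], [0.3, 0.0], [0.0, -0.1], [0.4, 0.2]]]
[[644.8 365.1  91.6]
 [618.1 162.6  92. ]
 [420.8 185.4  93.4]
 [445.8 387.3  95.5]
 [391.  354.   92.6]
 [376.3 230.9  94.5]
 [651.  386.   88.4]
 [514.4 397.7 177.7]]
```

```bash
cat > d.py <<'E'
import sys, numpy as np
from scipy.spatial.transform import Rotation as Ro
from bench import status
st=status.sense(); R=Ro.from_euler("xyz",st["tcp_rot"],degrees=True)
for a in sys.argv[1:]:   # x,y,z,yaw of the TCP, tool down
    v=[float(k) for k in a.split(",")]
    G=Ro.from_euler("xyz",[180,v[4] if len(v)>4 else 0,v[3]],degrees=True)
    print(a,(R.inv().apply(np.array(v[:3])-st["tool_pos"])/10).round(2),(R.inv()*G).as_rotvec().round(3))
print("now",st["time"],st["tool_pos"].round(1),st["tcp_rot"].round(1),"gap",round(st["finger_gap"],1))
E
python3 d.py 451.6,-201.6,110,-9.8 451.6,-201.6,8,-9.8
```

```text
451.6,-201.6,110,-9.8 [ 34.64 -24.68  12.11] [-0.001  0.     0.546]
451.6,-201.6,8,-9.8 [ 34.64 -24.68  22.31] [-0.001  0.     0.546]
now 0.3 [ 219.6 -558.2  230.9] [-180.    -0.    21.5] gap 85.1
```

```bash
python3 -m handwheel '{"series": [[[3,-2,1,0,0,0.05,0.62],[8,-6,3,0,0,0.15,0.62],[13,-9.5,5,0,0,0.27,0.62],[18,-13,7,0,0,0.37,0.62],[23,-16.5,9,0,0,0.47,0.62],[28,-20,11,0,0,0.546,0.62],[32,-23,12,0,0,0.546,0.62],[34.6,-24.7,12.1,0,0,0.546,0.62],[34.6,-24.7,12.1,0,0,0.546,0.62],[34.6,-24.7,12.1,0,0,0.546,0.62]]]}' 40; python3 d.py 451.6,-201.6,8,-9.8; python3 - <<'E'
from m import *
from bench import status
x=np.array(status.sense()["tool_pos"])
print(proj(t,x),proj(s,x))
c=np.zeros((600,800,3),np.uint8)
c[:480,:400]=cv2.resize(t["img"][200:320,340:440],None,fx=4,fy=4)
c[:480,400:]=cv2.resize(s["img"][250:370,240:340],None,fx=4,fy=4)
cv2.imwrite("pics/c2.png",c[:,:,::-1])
E
```

```text
time: 1.55
tool_pos: [451.1, -202.3, 110.5]
tcp_rot: [180.0, -0.0, -9.8]
ft_force: [0.1, -0.3, -0.5]
finger_gap: 53.4
grip_force: 0.0
451.6,-201.6,8,-9.8 [ 0.04 -0.09 10.25] [ 0.001 -0.     0.   ]
now 1.55 [ 451.1 -202.3  110.5] [180.   -0.   -9.8] gap 53.4
[[391.8373068  281.11472048]] [[292.42787129 283.89965874]]
```

View pics/c2.png

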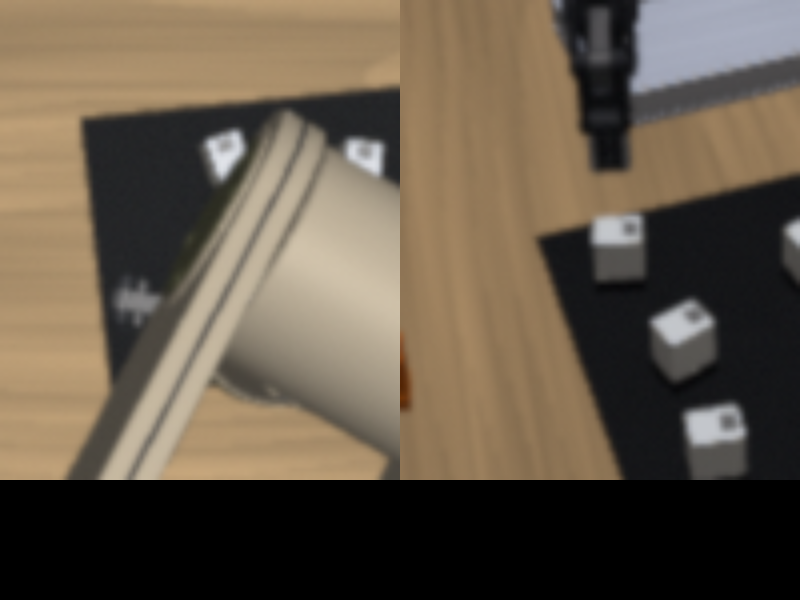

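The crop shows the fingers (side view, about (292,292)) above the nearest-tray relay at about (294,312), with neither finger over a neighbour. I descend and grip.

```bash
python3 -m handwheel '{"series": [[[0,-0.05,4,0,0,0,0.62],[0,-0.1,8,0,0,0,0.62],[0,-0.1,10.2,0,0,0,0.62],[0,-0.1,10.2,0,0,0,0.62],[0,-0.1,10.2,0,0,0,0.2],[0,-0.1,10.2,0,0,0,0.1],[0,-0.1,10.2,0,0,0,0.1],[0,-0.1,10.2,0,0,0,0.1],[0,-0.1,8,0,0,0,0.1],[0,-0.1,4,0,0,0,0.1],[0,-0.1,1,0,0,0,0.1],[0,-0.1,1,0,0,0,0.1]]]}' 40; python3 d.py 494.4,-11.1,100,7 494.4,-11.1,10,7
```

```text
time: 3.15
tool_pos: [453.7, -202.0, 103.9]
tcp_rot: [179.9, -0.4, -9.8]
ft_force: [0.3, -0.5, -0.2]
finger_gap: 21.7
grip_force: 39.1
494.4,-11.1,100,7 [  0.76 -19.51   0.35] [ 0.003 -0.006 -0.293]
494.4,-11.1,10,7 [  0.71 -19.53   9.35] [ 0.003 -0.006 -0.293]
now 3.15 [ 453.7 -202.   103.9] [179.9  -0.4  -9.8] gap 21.7
```

```bash
python3 -m handwheel '{"series": [[[0.1,-3,0.2,0,0,-0.05,0.1],[0.3,-7,0.3,0,0,-0.12,0.1],[0.5,-11,0.3,0,0,-0.2,0.1],[0.7,-15,0.3,0,0,-0.28,0.1],[0.9,-18,0.3,0,0,-0.293,0.1],[0.9,-19.5,0.3,0,0,-0.293,0.1],[0.9,-19.5,0.3,0,0,-0.293,0.1],[0.9,-19.5,3,0,0,-0.293,0.1],[0.9,-19.5,6,0,0,-0.293,0.1],[0.9,-19.5,7,0,0,-0.293,0.1],[0.9,-19.5,7,0,0,-0.293,0.1],[0.9,-19.5,7,0,0,-0.293,0.1]]]}'; python3 d.py 494.4,-11.1,10,7
```

```text
time: 4.65
tool_pos: [494.4, -10.7, 31.5]
tcp_rot: [180.0, -0.1, 7.0]
ft_force: [-1.0, 0.7, 0.4]
finger_gap: 21.2
grip_force: 39.2
494.4,-11.1,10,7 [-0.01  0.04  2.15] [ 0.001 -0.002 -0.001]
now 4.65 [494.4 -10.7  31.5] [ 1.8e+02 -1.0e-01  7.0e+00] gap 21.2
```

```bash
python3 -m handwheel '{"series": [[[0,0,1.2,0,0,0,0.1],[0,0,2.15,0,0,0,0.1],[0,0,2.15,0,0,0,0.1],[0,0,2.15,0,0,0,0.1],[0,0,2.15,0,0,0,0.5],[0,0,2.15,0,0,0,0.55],[0,0,2.15,0,0,0,0.55],[0,0,0,0,0,0,0.55],[0,0,-4,0,0,0,0.6],[0,0,-7.5,0,0,0,0.62],[0,0,-7.5,0,0,0,0.62],[0,0,-7.5,0,0,0,0.62]]]}'; python3 d.py 473.1,-277.9,105,21.8 473.1,-277.9,8,21.8
```

```text
time: 6.15
tool_pos: [493.1, -10.2, 104.6]
tcp_rot: [-180.0, 0.0, 7.0]
ft_force: [-0.4, 0.6, -0.3]
finger_gap: 53.1
grip_force: 0.0
473.1,-277.9,105,21.8 [-5.24 26.33 -0.04] [-0.     0.001 -0.259]
473.1,-277.9,8,21.8 [-5.23 26.33  9.66] [-0.     0.001 -0.259]
now 6.15 [493.1 -10.2 104.6] [-180.    0.    7.] gap 53.1
```

```bash
python3 -m handwheel '{"series": [[[-1,4,0,0,0,-0.05,0.62],[-2,9,0,0,0,-0.12,0.62],[-3,14,0,0,0,-0.2,0.62],[-4,19,0,0,0,-0.259,0.62],[-4.8,23.5,0,0,0,-0.259,0.62],[-5.2,26.3,0,0,0,-0.259,0.62],[-5.2,26.3,0,0,0,-0.259,0.62],[-5.2,26.3,0,0,0,-0.259,0.62],[-5.2,26.3,0,0,0,-0.259,0.62]]]}'; python3 d.py 473.1,-277.9,8,21.8; python3 - <<'E'
from m import *
c=np.zeros((480,640,3),np.uint8)
c[:,:320]=cv2.resize(t["img"][190:310,270:350],None,fx=4,fy=4)
c[:,320:]=cv2.resize(s["img"][230:390,265:372],(320,480))
cv2.imwrite("pics/c3.png",c[:,:,::-1])
E
```

```text
time: 7.28
tool_pos: [473.6, -276.3, 104.6]
tcp_rot: [-179.9, 0.0, 21.9]
ft_force: [-0.0, 0.7, -0.5]
finger_gap: 53.0
grip_force: 0.0
473.1,-277.9,8,21.8 [-0.1   0.14  9.66] [-0.001  0.001  0.001]
now 7.275 [ 473.6 -276.3  104.6] [-179.9    0.    21.9] gap 53.0
```

View pics/c3.png

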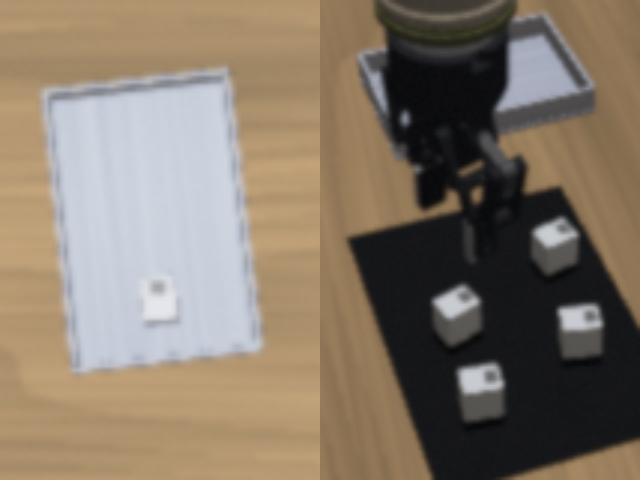

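The first relay stands in the tray (top crop (158,300), which is pixel (309,265)), and the gripper hovers over the second. I descend and grip.

```bash
python3 -m handwheel '{"series": [[[-0.05,0.1,4,0,0,0,0.62],[-0.05,0.1,8,0,0,0,0.62],[-0.05,0.1,9.65,0,0,0,0.62],[-0.05,0.1,9.65,0,0,0,0.62],[-0.05,0.1,9.65,0,0,0,0.2],[-0.05,0.1,9.65,0,0,0,0.1],[-0.05,0.1,9.65,0,0,0,0.1],[-0.05,0.1,9.65,0,0,0,0.1],[-0.05,0.1,8,0,0,0,0.1],[-0.05,0.1,4,0,0,0,0.1],[-0.05,0.1,0,0,0,0,0.1],[-0.05,0.1,0,0,0,0,0.1]]]}' 40; python3 d.py 544,-5,105,7
```

```text
time: 8.88
tool_pos: [476.5, -280.7, 111.0]
tcp_rot: [179.6, -0.3, 21.8]
ft_force: [0.7, -0.7, 0.7]
finger_gap: 21.7
grip_force: 39.2
544,-5,105,7 [ 16.51 -23.09   0.51] [ 0.007 -0.006  0.259]
now 8.875 [ 476.5 -280.7  111. ] [179.6  -0.3  21.8] gap 21.7
```

```bash
python3 -m handwheel '{"series": [[[2,-3,0,0,0,0.05,0.1],[5,-7,0,0,0,0.12,0.1],[8,-11,0,0,0,0.2,0.1],[11,-15,0,0,0,0.259,0.1],[14,-19,0,0,0,0.259,0.1],[16,-22,0,0,0,0.259,0.1],[16.6,-22.8,0,0,0,0.259,0.1],[16.6,-22.8,0,0,0,0.259,0.1],[16.6,-22.8,3,0,0,0.259,0.1],[16.6,-22.8,6.5,0,0,0.259,0.1],[16.6,-22.8,7,0,0,0.259,0.1],[16.6,-22.8,7,0,0,0.259,0.1]]]}'; python3 d.py 544,-5,9.5,7
```

```text
time: 10.38
tool_pos: [543.0, -6.3, 35.7]
tcp_rot: [180.0, 0.0, 6.9]
ft_force: [0.7, 0.4, -0.2]
finger_gap: 21.8
grip_force: 39.2
544,-5,9.5,7 [ 0.11 -0.12  2.62] [ 0.     0.    -0.002]
now 10.375 [543.   -6.3  35.7] [180.    0.    6.9] gap 21.8
```

```bash
python3 -m handwheel '{"series": [[[0.1,-0.1,1.4,0,0,0,0.1],[0.1,-0.1,2.6,0,0,0,0.1],[0.1,-0.1,2.6,0,0,0,0.1],[0.1,-0.1,2.6,0,0,0,0.1],[0.1,-0.1,2.6,0,0,0,0.5],[0.1,-0.1,2.6,0,0,0,0.55],[0.1,-0.1,2.6,0,0,0,0.55],[0.1,-0.1,0,0,0,0,0.55],[0.1,-0.1,-4,0,0,0,0.6],[0.1,-0.1,-7.5,0,0,0,0.62],[0.1,-0.1,-7.5,0,0,0,0.62],[0.1,-0.1,-7.5,0,0,0,0.62]]]}'; python3 d.py 557.8,-227.9,105,17.6
```

```text
time: 11.88
tool_pos: [543.4, -4.2, 109.5]
tcp_rot: [-180.0, 0.1, 7.0]
ft_force: [0.2, 0.3, -0.2]
finger_gap: 52.7
grip_force: 0.0
557.8,-227.9,105,17.6 [-1.29 22.38  0.45] [-0.     0.001 -0.185]
now 11.875 [543.4  -4.2 109.5] [-1.8e+02  1.0e-01  7.0e+00] gap 52.7
```

```bash
python3 -m handwheel '{"series": [[[-0.3,4,0,0,0,-0.05,0.62],[-0.6,9,0.2,0,0,-0.12,0.62],[-0.9,14,0.4,0,0,-0.185,0.62],[-1.1,18.5,0.4,0,0,-0.185,0.62],[-1.3,21.5,0.4,0,0,-0.185,0.62],[-1.3,22.4,0.4,0,0,-0.185,0.62],[-1.3,22.4,0.4,0,0,-0.185,0.62],[-1.3,22.4,0.4,0,0,-0.185,0.62],[-1.3,22.4,0.4,0,0,-0.185,0.62]]]}'; python3 d.py 557.8,-227.9,8,17.6
```

```text
time: 13.0
tool_pos: [558.4, -226.9, 106.2]
tcp_rot: [-180.0, 0.0, 17.7]
ft_force: [0.3, -0.2, 0.5]
finger_gap: 52.8
grip_force: 0.0
557.8,-227.9,8,17.6 [-0.08  0.08  9.82] [-0.     0.     0.001]
now 13.0 [ 558.4 -226.9  106.2] [-180.     0.    17.7] gap 52.8
```

```bash
python3 -m handwheel '{"series": [[[-0.05,0.05,4,0,0,0,0.62],[-0.05,0.05,8,0,0,0,0.62],[-0.05,0.05,9.8,0,0,0,0.62],[-0.05,0.05,9.8,0,0,0,0.62],[-0.05,0.05,9.8,0,0,0,0.2],[-0.05,0.05,9.8,0,0,0,0.1],[-0.05,0.05,9.8,0,0,0,0.1],[-0.05,0.05,9.8,0,0,0,0.1],[-0.05,0.05,8,0,0,0,0.1],[-0.05,0.05,4,0,0,0,0.1],[-0.05,0.05,0,0,0,0,0.1],[-0.05,0.05,0,0,0,0,0.1],[-0.05,0.05,0,0,0,0,0.1]]]}' 40; python3 d.py 593.6,1.1,105,7
```

```text
593.6,1.1,105,7 [ 10.28 -20.66   0.12] [-0.     0.     0.186]
now 13.0 [ 558.4 -226.9  106.2] [-180.     0.    17.7] gap 52.8schema error: expected 1 to 12 rows
```

```bash
python3 -m handwheel '{"series": [[[-0.05,0.05,4,0,0,0,0.62],[-0.05,0.05,8,0,0,0,0.62],[-0.05,0.05,9.8,0,0,0,0.62],[-0.05,0.05,9.8,0,0,0,0.62],[-0.05,0.05,9.8,0,0,0,0.2],[-0.05,0.05,9.8,0,0,0,0.1],[-0.05,0.05,9.8,0,0,0,0.1],[-0.05,0.05,9.8,0,0,0,0.1],[-0.05,0.05,8,0,0,0,0.1],[-0.05,0.05,4,0,0,0,0.1],[-0.05,0.05,0,0,0,0,0.1],[-0.05,0.05,0,0,0,0,0.1]]]}' 40; python3 d.py 593.6,1.1,105,7
```

```text
time: 14.5
tool_pos: [561.0, -230.4, 112.5]
tcp_rot: [179.6, -0.4, 17.6]
ft_force: [0.7, -0.2, -0.5]
finger_gap: 21.6
grip_force: 39.2
593.6,1.1,105,7 [ 10.09 -21.09   0.68] [ 0.006 -0.007  0.185]
now 14.5 [ 561.  -230.4  112.5] [179.6  -0.4  17.6] gap 21.6
```

```bash
python3 -m handwheel '{"series": [[[1.5,-3,0,0,0,0.04,0.1],[3.5,-7,0,0,0,0.1,0.1],[5.5,-11,0,0,0,0.15,0.1],[7.5,-15,0,0,0,0.185,0.1],[9.2,-18.5,0,0,0,0.185,0.1],[10.2,-20.5,0,0,0,0.185,0.1],[10.3,-20.75,0,0,0,0.185,0.1],[10.3,-20.75,0,0,0,0.185,0.1],[10.3,-20.75,3,0,0,0.185,0.1],[10.3,-20.75,6.5,0,0,0.185,0.1],[10.3,-20.75,7,0,0,0.185,0.1],[10.3,-20.75,7,0,0,0.185,0.1]]]}'; python3 d.py 593.6,1.1,9.5,7
```

```text
time: 16.0
tool_pos: [593.5, -0.7, 36.7]
tcp_rot: [180.0, 0.0, 6.9]
ft_force: [0.5, -1.0, 1.1]
finger_gap: 20.7
grip_force: 39.2
593.6,1.1,9.5,7 [ 0.03 -0.17  2.72] [ 0.     0.    -0.001]
now 16.0 [593.5  -0.7  36.7] [180.    0.    6.9] gap 20.7
```

```bash
python3 -m handwheel '{"series": [[[0,-0.1,1.4,0,0,0,0.1],[0,-0.1,2.7,0,0,0,0.1],[0,-0.1,2.7,0,0,0,0.1],[0,-0.1,2.7,0,0,0,0.1],[0,-0.1,2.7,0,0,0,0.5],[0,-0.1,2.7,0,0,0,0.55],[0,-0.1,2.7,0,0,0,0.55],[0,-0.1,0,0,0,0,0.55],[0,-0.1,-5,0,0,0,0.55],[0,-0.1,-10,0,0,0,0.5],[0,-0.1,-15,0,0,0,0.5],[0,-0.1,-16,0,0,0,0.5]]]}'; python3 d.py 385,100,200,83 384.5,292.5,150,83
```

```text
time: 17.5
tool_pos: [595.7, 0.9, 201.3]
tcp_rot: [179.9, -0.4, 7.0]
ft_force: [-0.2, -0.3, -0.5]
finger_gap: 42.4
grip_force: 0.0
385,100,200,83 [-19.71 -12.39  -0.03] [ 0.006 -0.005 -1.327]
384.5,292.5,150,83 [-17.46 -31.51   4.96] [ 0.006 -0.005 -1.327]
now 17.5 [595.7   0.9 201.3] [179.9  -0.4   7. ] gap 42.4
```

```bash
python3 -m handwheel '{"series": [[[-3,-1,0,0,0,-0.1,0.5],[-7,-3,0,0,0,-0.28,0.5],[-11,-6,0,0,0,-0.46,0.5],[-15,-10,0,0,0,-0.64,0.5],[-18,-14,0,0,0,-0.82,0.5],[-19,-19,0,0,0,-1,0.5],[-18.5,-24,1,0,0,-1.18,0.5],[-18,-28.5,3,0,0,-1.327,0.5],[-17.5,-31.5,5,0,0,-1.327,0.5],[-17.5,-31.5,5,0,0,-1.327,0.5],[-17.5,-31.5,5,0,0,-1.327,0.5],[-17.5,-31.5,5,0,0,-1.327,0.5]]]}'; python3 d.py 384.5,292.5,71,83; python3 - <<'E'
from m import *
print("tray relays",quad(t,lambda v:(v[...,2]>228)&(v[...,1]<60),(280,205,340,290),42,area=(30,300)))
c=np.zeros((480,800,3),np.uint8)
c[:360,:400]=cv2.resize(t["img"][180:360,150:350],None,fx=2,fy=2)
c[:480,400:]=cv2.resize(s["img"][120:360,210:410],None,fx=2,fy=2)
cv2.imwrite("pics/c4.png",c[:,:,::-1])
E
```

```text
time: 19.0
tool_pos: [381.9, 291.9, 146.8]
tcp_rot: [180.0, -0.0, 82.9]
ft_force: [0.9, 0.5, -0.3]
finger_gap: 42.6
grip_force: 0.0
384.5,292.5,71,83 [0.09 0.25 7.58] [ 0.001 -0.    -0.001]
now 19.0 [381.9 291.9 146.8] [180.   -0.   82.9] gap 42.6
tray relays [(492.6, -9.5, 22.2, 21.0, 0.2), (545.8, -3.0, 29.3, 21.2, 14.3), (593.9, 2.0, 26.5, 21.9, 9.5)]
```

View pics/c4.png

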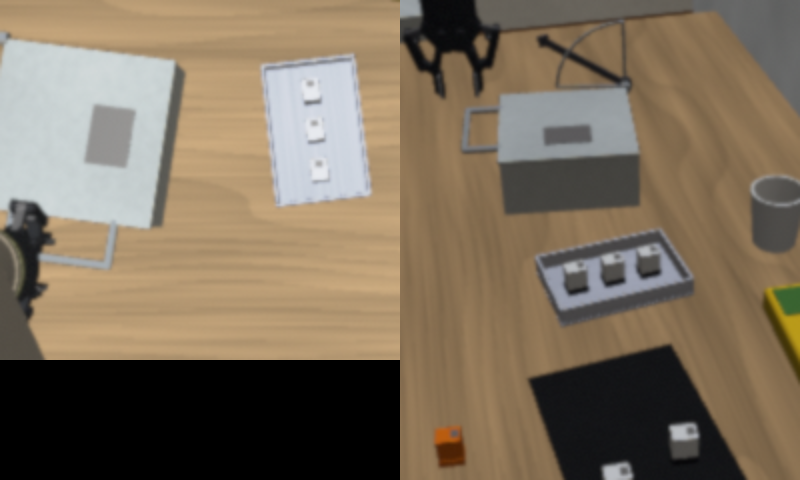

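The picture shows three relays standing in the tray (side crop (575,275), (612,267), (648,260)) and the cover shut. The fingers bracket the bar line. I descend over the handle and grip.

```bash
python3 -m handwheel '{"series": [[[0.1,0.2,2,0,0,0,0.5],[0.1,0.2,4,0,0,0,0.5],[0.1,0.2,6,0,0,0,0.5],[0.1,0.2,7.5,0,0,0,0.5],[0.1,0.2,7.5,0,0,0,0.5],[0.1,0.2,7.5,0,0,0,0.5]]]}' 40; python3 d.py 384.5,292.5,71,83
```

```text
time: 19.85
tool_pos: [384.0, 293.5, 72.1]
tcp_rot: [179.9, -0.0, 83.0]
ft_force: [-0.3, 0.2, -0.8]
finger_gap: 42.9
grip_force: 0.0
384.5,292.5,71,83 [-0.09  0.06  0.11] [ 0.001 -0.001 -0.   ]
now 19.85 [384.  293.5  72.1] [179.9  -0.   83. ] gap 42.9
```

```bash
python3 -m handwheel '{"series": [[[0,0,0.1,0,0,0,0.25],[0,0,0.1,0,0,0,0.1],[0,0,0.1,0,0,0,0],[0,0,0.1,0,0,0,0],[0,0,0.1,0,0,0,0],[0,0,0.1,0,0,0,0]]]}' 40; python3 d.py; python3 -c "
from bench import status;s=status.sense();print(s['ft_force'],s['wrist_torque'])"
```

```text
time: 20.6
tool_pos: [383.7, 293.5, 70.9]
tcp_rot: [180.0, -0.0, 83.0]
ft_force: [-2.7, -0.5, 5.6]
finger_gap: 8.9
grip_force: 39.1
now 20.6 [383.7 293.5  70.9] [180.  -0.  83.] gap 8.9
[-2.70426693 -0.49596534  5.60557168] [-0.10310395  0.36985793 -0.03386254]
```

```bash
python3 -m handwheel '{"series": [[[0,0.03,-1,0,0,0,0],[0,0.13,-2.5,0,0,0,0],[0,0.28,-3.74,0,0,0,0],[0,0.5,-4.97,0,0,0,0],[0,0.78,-6.19,0,0,0,0],[0,1.12,-7.39,0,0,0,0],[0,1.52,-8.57,0,0,0,0],[0,1.97,-9.74,0,0,0,0],[0,1.97,-9.74,0,0,0,0],[0,1.97,-9.74,0,0,0,0]]]}' 40; python3 d.py
```

```text
time: 21.85
tool_pos: [402.4, 291.1, 168.1]
tcp_rot: [-179.9, -0.0, 83.0]
ft_force: [-4.1, 4.9, -0.9]
finger_gap: 8.3
grip_force: 39.1
now 21.85 [402.4 291.1 168.1] [-179.9   -0.    83. ] gap 8.3
```

```bash
python3 -m handwheel '{"series": [[[0,0.52,-1.14,0,0,0,0],[0,1.09,-2.25,0,0,0,0],[0,1.6,-3.15,0,0,0,0],[0,1.92,-3.65,0,0,0,0],[0,1.92,-3.65,0,0,0,0],[0,1.92,-3.65,0,0,0,0],[0,1.92,-3.65,0,0,0,0],[0,1.92,-3.65,0,0,0,0]]]}' 40; python3 d.py; python3 - <<'E'
from m import *
c=np.zeros((480,800,3),np.uint8)
c[:480,:400]=cv2.resize(t["img"][180:310,110:218],(400,480),interpolation=cv2.INTER_CUBIC)
c[:480,400:]=cv2.resize(s["img"][105:225,235:335],(400,480),interpolation=cv2.INTER_CUBIC)
cv2.imwrite("pics/c5.png",c[:,:,::-1])
E
```

```text
time: 22.85
tool_pos: [420.5, 288.8, 204.5]
tcp_rot: [-179.8, 0.0, 83.0]
ft_force: [-8.5, 3.4, 1.6]
finger_gap: 8.2
grip_force: 39.4
now 22.85 [420.5 288.8 204.5] [-179.8    0.    83. ] gap 8.2
```

View pics/c5.png

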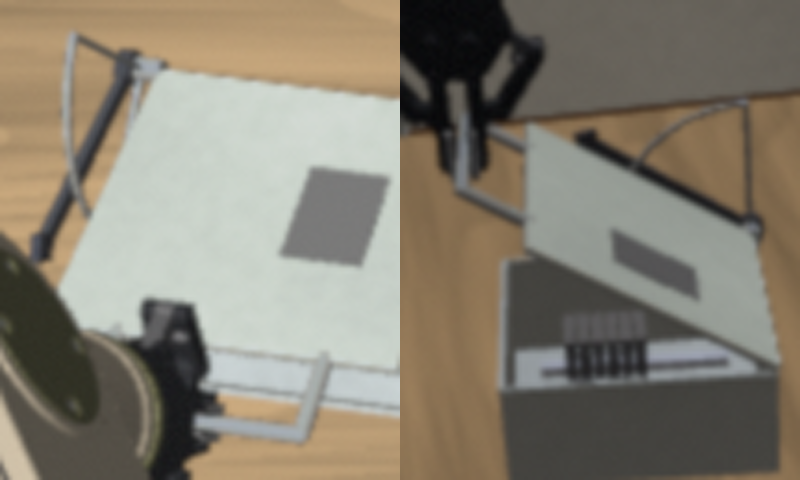

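The picture shows the cover raised: side crop edge from (755,235) to (530,125), gauge arm from (752,228) to (585,135), nearly parallel. I check the two angles with the same model.

```bash
python3 - <<'E'
from m import *
yaw=np.radians(-7.1);c,sn=np.cos(yaw),np.sin(yaw);ex=np.array([c,sn,0]);ey=np.array([-sn,c,0]);ez=np.array([0,0,1.])
S0=lambda p:(np.array(p)-[410,0])/3.9+[235,125]-.37
S1=lambda p:(np.array(p)-[400,0])/4+[235,105]-.37
def ang(px,hh,y,L,n):
    def P(g): return hh+y*ey-L*np.cos(g)*ex+L*np.sin(g)*ez+n*(np.sin(g)*ex+np.cos(g)*ez)
    q=least_squares(lambda v:(proj(s,P(v[0]))-px).ravel(),[.3]); return q.x.round(3),q.fun.round(1)
for hh in(np.array([635,263.5,90]),np.array([633,263,90])):
    print("shut",ang(S0([507,165]),hh,102,203,4),ang(S0([505,297]),hh,-102,203,4),ang(S0([441,233]),hh,0,250,0))
    print("now",ang(S1([528,125]),hh,102,203,4),ang(S1([525,248]),hh,-102,203,4))
    print("gauge",ang(S0([582,56]),hh,122,160,0),ang(S1([578,133]),hh,122,160,0))
E
```

```text
shut (array([0.001]), array([ 0.2, -0. ])) (array([-0.009]), array([-0.,  0.])) (array([0.007]), array([ 1. , -0.1]))
now (array([0.536]), array([-0.1, -0. ])) (array([0.53]), array([0.5, 0.3]))
gauge (array([0.562]), array([0.4, 0.2])) (array([0.585]), array([0.6, 0.4]))
shut (array([0.002]), array([-0.4,  0. ])) (array([-0.007]), array([-0.7,  0.1])) (array([0.008]), array([ 0.4, -0. ]))
now (array([0.543]), array([-0.5, -0.3])) (array([0.537]), array([0.1, 0. ]))
gauge (array([0.57]), array([-0., -0.])) (array([0.594]), array([0.2, 0.1]))
```

Cover is about 0.54–0.56 and gauge about 0.575, so a small lift centres it.

```bash
python3 -m handwheel '{"series": [[[0,0.12,-0.25,0,0,0,0],[0,0.22,-0.5,0,0,0,0],[0,0.22,-0.5,0,0,0,0],[0,0.22,-0.5,0,0,0,0],[0,0.22,-0.5,0,0,0,0],[0,0.22,-0.5,0,0,0,0],[0,0.22,-0.5,0,0,0,0],[0,0.22,-0.5,0,0,0,0]]]}' 40; python3 d.py; python3 - <<'E'
from m import *
c=np.zeros((480,800,3),np.uint8)
c[:480,:400]=cv2.resize(s["img"][250:400,265:390],(400,480),interpolation=cv2.INTER_CUBIC)
c[:480,400:]=cv2.resize(s["img"][105:225,235:335],(400,480),interpolation=cv2.INTER_CUBIC)
cv2.imwrite("pics/c6.png",c[:,:,::-1])
cv2.imwrite("pics/c7.png",t["img"][:,:,::-1])
E
```

```text
time: 24.05
tool_pos: [423.5, 288.4, 209.5]
tcp_rot: [-179.9, 0.0, 83.0]
ft_force: [-4.0, 4.3, -0.1]
finger_gap: 8.5
grip_force: 39.1
now 24.05 [423.5 288.4 209.5] [-179.9    0.    83. ] gap 8.5
```

View pics/c6.png

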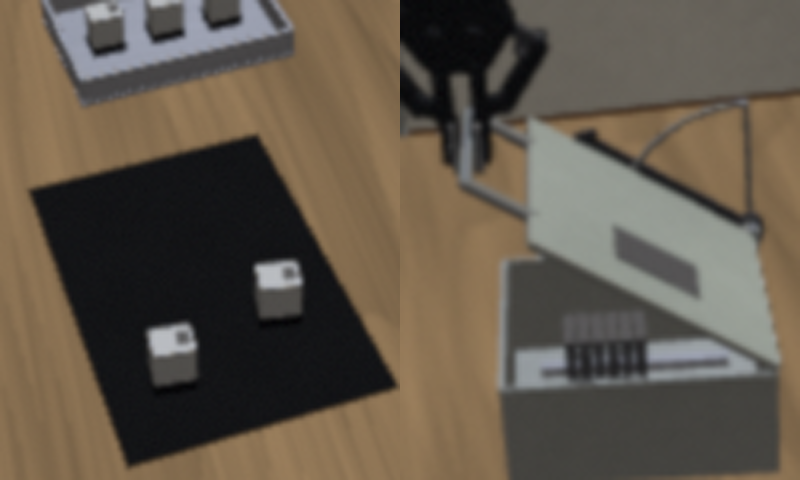

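Two relays stand on the mat and three in the tray. The cover's far corner, at about (528,117), now gives roughly 0.57 rad, which matches the gauge. Handing in.

```bash
python3 -c "
from bench import r
print(r.hand_in())"
```

```text
the job is handed in; nothing more can be done
None
```

I handed the job in at about 24 s with three relays in the tray, two on the mat, and the cover held at about 0.57 rad, in line with the gauge arm by camera measurement; no verdict was returned.

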